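# Shut and clip the parts organiser

### The arm

A 6-joint arm with a two-finger parallel gripper is mounted at the origin on a cart in front of the work surface, level with it; the furniture and walls round the work are solid. World frame = base frame: x ahead of the robot, y to its left, z up, the work surface at z = 0. Lengths are in mm, angles in rad, forces in N, time in s.
With the tool pointing down it reaches from about 350 to 875 mm from the base axis. Payload 4.2 kg.
Tool frame: the origin (TCP) lies at the very end of the fingers, on their centre line; the grasp point (between the pads) lies arm.hold_point_z behind it (arm.hold_point_z is the distance from the TCP to the grasp point, in mm); y points along the fingers, x is the direction in which the jaws open and shut, and the axes are right-handed (so a half turn about y gives the same grasp; the last joint's range is limited). The gripper opens to 85 mm and grips with 20 to 120 N. Pads are 22 mm wide; open, the fingers measure 114 mm over their backs; the gripper's body (76 mm by 85 mm) begins 54 mm behind the grasp point. The pads swing forward as they close: fully open they stand 13 mm farther back than shut.
Start: joints at [1.518, 0.385, 0.008, 0, -1.194, -0.259], TCP at [191.7, 594.853, 231.312] pointing down, gripper open.
Joint ranges: [-3.14, 3.14], [-1.21, 2.06], [-1.07, 1.41], [-3.16, 2.05], [-2.99, -0.16], [-3.1, 3.1]. Speed limits (rad/s): [2.79, 2.79, 3.14, 3.14, 3.14, 3.14].

### API

Orientations are given as a unit quaternion [x, y, z, w].
In Python, from bench import arm gives the robot as it stands.
- The arm moves only by the shell command python3 -m creep 'ROWS'. ROWS is JSON, a list of rows, each a list of 3 entries, a list of its own where there are three numbers: the shift along the world's x, y, z in mm, then the turn, a rotation vector about the world's x, y, z in rad, then the gripper command: -1 is shut, 1 is fully open, values between are in proportion. In form: [[[dx, dy, dz], [wx, wy, wz], jaw], ...]. A call has 1 to 12 rows; each row is the pose to reach, as a shift and turn from the pose commanded when the call began; what a row does not reach only later rows make up. A row lasts 1/12 s, in which the tool goes at most 41.7 mm and 7.16 degrees, less where a joint would pass 70% of its speed; a pose out of reach is approached as far as the arm can. A call with a gripper value outside its range is refused whole. The fingers move at their own pace and stop on an object; the grip force is fixed at half the most. Time passes only in rows, so rows that repeat a pose let the fingers close. It gives the time, the measured TCP pose, the force and the opening at its end, in the units of the state.
- arm.read_state(): the state, without advancing time (a new reading comes with each control period).
- arm.get_image(name): name is "scene" or "top"; returns (picture, depth): 420x560x3 uint8, red, green, blue; 420x560 float32, mm along the optical axis (not along the pixel's ray), 0 where there is no reading.
- arm.camera_params(name): a dict with "camera_matrix" (3x3 intrinsics, pixels), "extrinsics" (4x4, takes a point from world to camera coordinates). Camera axes: x right, y down, z forward; pixel columns grow to the right and rows downward; lengths in mm; the calibration is good to about 2 mm. A picture is of the moment at which its call begins. camera_params takes no time and is no camera call.
- arm.job_done(): hands the job in, once; it reports no verdict.
The state is a dict: "clock": time; "joints": joint angles; "joint_vel": joint speeds; "joint_efforts": joint torques, N m; "position": TCP position; "ee_rot": TCP orientation; "contact_force": force on the tool from outside, world axes, zero at the start; "wrist_torque": the same for the moment, N m; "gripper_width": finger opening in mm.
Only numpy, scipy, OpenCV 4.12 (cv2) and the standard library are available. Lean on these libraries where they do the work, as an engineer would, in place of code of your own. Each camera call takes 0.05 s, during which the arm holds its last target.

### The job

Shut the open parts organiser so that it can be carried away: with the fingertips gently push its clear lid fully down, and only then push both front clips down and in until they lie flat against the front of the box. Pinch and lift nothing, leave the organiser standing where it is, and do not disturb the wax tin, the marker or the wood block beside it.

Things in the scene. Friction and masses are not known exactly. Their poses are not given: they have to be found in the camera images.
- organiser: Black box with open compartments, a few small parts in them, loose on the bench, 1.5 to 2.4 kg. Origin on its underside, z up; -x is its front (towards the robot), +y its left seen from the robot. Box walls span x -57 to +91, y -108 to +108 mm, 31 mm high; 44 mm high shut. A fixed carry handle stands out in front to x = -103, below the top, at y within about 60 mm.
- organiser_lid (a joint): Clear flat lid 150 x 217 mm, 2 mm thick. 0 = shut and level (its outer face 43 mm above the bench), grows to 1.40 rad as it opens up and back. Hinge line along the box's y at its x = +90, z = 32 mm; the outer face lies 11 mm off the hinge line. Stiff hinge: it stays where it is left; 1 to 3 N at the free edge moves it. Starts at 0.85 to 1.35 rad.
- lid_edge (a point): Middle of the lid's free front edge, on the outer (upper) face; with the lid shut it lies at x = -58, y = 0, z = 43 mm of the organiser. Turns with the lid.
- organiser_oblid_clip_1 (a joint): Left clip (organiser +y): a plate 22 mm wide, 26 mm long, 2 mm thick, hinged to the lid's front edge. Hinge along y at x = -61, y = +78, z = 39 mm of the organiser with the lid shut. 0 = hanging flat against the front; 1.48 rad = standing straight out forwards in line with the lid. Starts at 1.0 to 1.45. Stays where it is left; about 1 N at its tip moves it.
- organiser_oblid_clip_2 (a joint): Right clip (organiser -y): the same as the left clip, hinge at x = -61, y = -78, z = 39 mm of the organiser with the lid shut; 0 = flat against the front, starts at 1.0 to 1.45 rad.
- left_clip (a point): Middle of the free end of the left clip, on its outer face; lies at x = -64, y = +78, z = 14 mm of the organiser when lid and clip are shut.
- right_clip (a point): Middle of the free end of the right clip, on its outer face; lies at x = -64, y = -78, z = 14 mm of the organiser when lid and clip are shut.
- tin: Bystander: round red and white wax tin, 69 mm across, 25 mm high, loose, in front of the organiser's left half. Origin at the centre of its underside.
- marker: Bystander: white marker pen with blue cap, 135 mm long, 17 mm thick, lying loose left of the organiser. Origin under its middle, y along it.
- block: Bystander: pale wood block 50 x 50 x 25 mm, loose, in front of the organiser. Origin at the centre of its underside.

How it is judged (in metres and radians):
On the way, in this order (a step that is already met when the one before it is completed fails the run):
1. the lid is pushed fully down (value of joint organiser_lid below 0.05 rad), for 0.2 s.
2. both clips are folded flat against the front (value of joint each of organiser_oblid_clip_1, organiser_oblid_clip_2 below 0.15 rad), for 0.2 s.
At the end, for the whole second after the job is handed in: Lid within 0.05 rad of fully shut, both clips within 0.15 rad of flat against the front, the organiser at rest, level and within 40 mm of where it stood (all of step 2 and value of joint organiser_lid below 0.05 rad and distance of organiser from where it was at the start of the episode below 0.04 m and angle between organiser's own z axis and vertical below 0.05 rad and linear speed of organiser below 0.01 m/s); the robot touches nothing.
It fails at once if a clip is folded in while the lid still stands open (value of joint organiser_lid above 0.3 rad and value of joint any of organiser_oblid_clip_1, organiser_oblid_clip_2 below 0.4 rad).
It fails at once if the organiser is lifted, tipped or shoved away (height (world z) of organiser above 0.015 m or angle between organiser's own z axis and vertical above 0.15 rad or distance of organiser from where it was at the start of the episode above 0.06 m).
It fails at once if the organiser is pushed with more than 60 N (contact force between the fingers and organiser above 60 N).
It fails at once if the tin, the marker or the block is disturbed (distance of any of tin, marker, block from where it was at the start of the episode above 0.03 m).
It also fails if it takes over 56 s, if anything falls off the work surface, if the arm or the gripper's body presses on something with over 40 N, if the wrist force passes 120 N, or if a joint passes its speed limit or range.

## Working session

There is one attempt and no reset: what is moved stays moved. The work goes in short steps, Python scripts to look and compute and a shell command to move; the robot and the scene stay as the last step left them, time stands still between calls to the robot, and variables do not carry over. Pictures are saved under pics/ and viewed, and the job is handed in when it is done.

```bash
ls; mkdir -p pics
cat > h.py <<'E'
import numpy as np, cv2
from bench import arm
def grab(n,tag):
    p,d=arm.get_image(n); cv2.imwrite(f'pics/{tag}.png',p[:,:,::-1]); np.save(f'pics/{tag}.npy',d); return p,d
def w(n,u,v,z):
    c=arm.camera_params(n);K=np.array(c['camera_matrix']);E=np.array(c['extrinsics'])
    p=np.linalg.inv(K)@[u*z,v*z,z]; return np.linalg.inv(E)[:3]@np.append(p,1)
def proj(n,P):
    c=arm.camera_params(n);K=np.array(c['camera_matrix']);E=np.array(c['extrinsics'])
    q=K@(E@np.append(P,1))[:3]; return q[:2]/q[2]
E
python3 - <<'E'
from h import *
for n in('scene','top'):
    p,d=grab(n,n+'0'); print(arm.camera_params(n))
print(arm.read_state(),arm.hold_point_z)
E
```

```text
pics
{'camera_matrix': array([[482.69309835,   0.        , 274.9458094 ],
       [  0.        , 482.69309835, 203.95790716],
       [  0.        ,   0.        ,   1.        ]]), 'extrinsics': array([[ 6.27068494e-01, -7.78821038e-01, -1.49296718e-02,
        -2.08533082e+02],
       [-5.63886820e-01, -4.40624335e-01, -6.98485397e-01,
         4.15244586e+02],
       [ 5.37416745e-01,  4.46416831e-01, -7.15468556e-01,
         5.41456247e+02],
       [ 0.00000000e+00,  0.00000000e+00,  0.00000000e+00,
         1.00000000e+00]])}
{'camera_matrix': array([[461.89031534,   0.        , 272.91009907],
       [  0.        , 461.89031534, 214.99071303],
       [  0.        ,   0.        ,   1.        ]]), 'extrinsics': array([[-9.01184910e-03, -9.99789341e-01,  1.84407206e-02,
         1.47904993e+02],
       [-9.92329401e-01,  6.66777009e-03, -1.23441888e-01,
         5.11270149e+02],
       [ 1.23292926e-01, -1.94117089e-02, -9.92180447e-01,
         8.46010335e+02],
       [ 0.00000000e+00,  0.00000000e+00,  0.00000000e+00,
         1.00000000e+00]])}
{'clock': 0.1, 'joints': array([ 1.51759358e+00,  3.85481305e-01,  6.74963413e-03, -4.21812049e-04,
       -1.19400805e+00, -2.58587944e-01]), 'joint_vel': array([ 4.91509345e-04,  1.61902744e-05,  2.56338717e-03,  2.41002700e-03,
        4.06442558e-04, -8.54446399e-04]), 'joint_efforts': array([ 2.58434811e-04, -3.93320274e+01,  1.88927704e+01,  4.19799507e+00,
       -2.61770481e-03,  7.15817635e-06]), 'position': array([191.56120062, 594.36493226, 230.32690963]), 'ee_rot': array([ 0.41680049, -0.57115524,  0.57204652, -0.41571843]), 'contact_force': array([ 0.19932373,  0.44505682, -0.34465334]), 'wrist_torque': array([-0.0125774 ,  0.04271763,  0.00777266]), 'gripper_width': 85.17281565562332} 18.700000000000003
```

View images.

View pics/scene0.png

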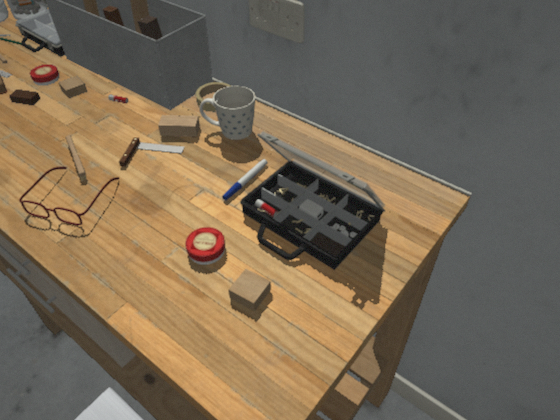

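View pics/top0.png

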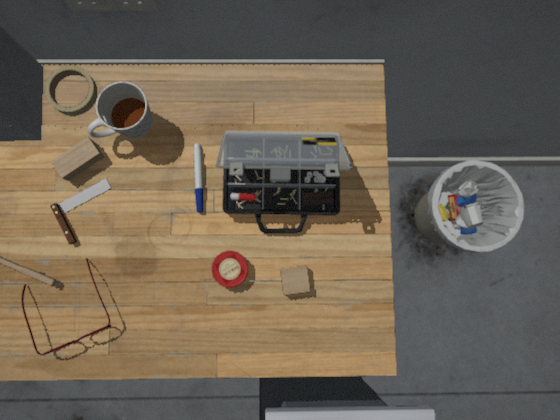

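Run:
```python
from h import *
from scipy.spatial.transform import Rotation as R
print(R.from_quat(arm.read_state()['ee_rot']).as_matrix().round(3))
p=cv2.imread('pics/top0.png');cv2.imwrite('pics/topz.png',cv2.resize(p[60:380,60:430],None,fx=2.1,fy=1.85))
p=cv2.imread('pics/scene0.png');cv2.imwrite('pics/scenez.png',cv2.resize(p[130:400,100:460],None,fx=2.2,fy=2.2))
```

```text
[[-0.307 -0.     0.952]
 [-0.952 -0.002 -0.307]
 [ 0.002 -1.     0.   ]]
```

View pics/topz.png

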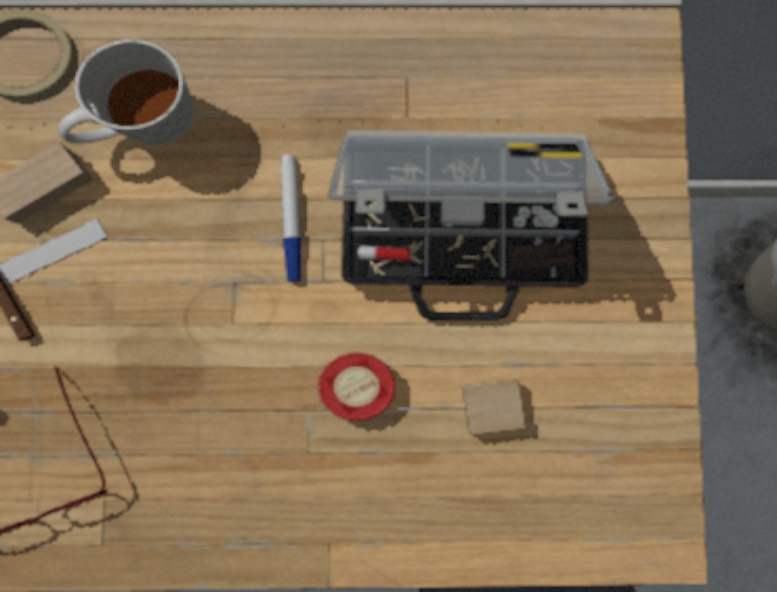

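View pics/scenez.png

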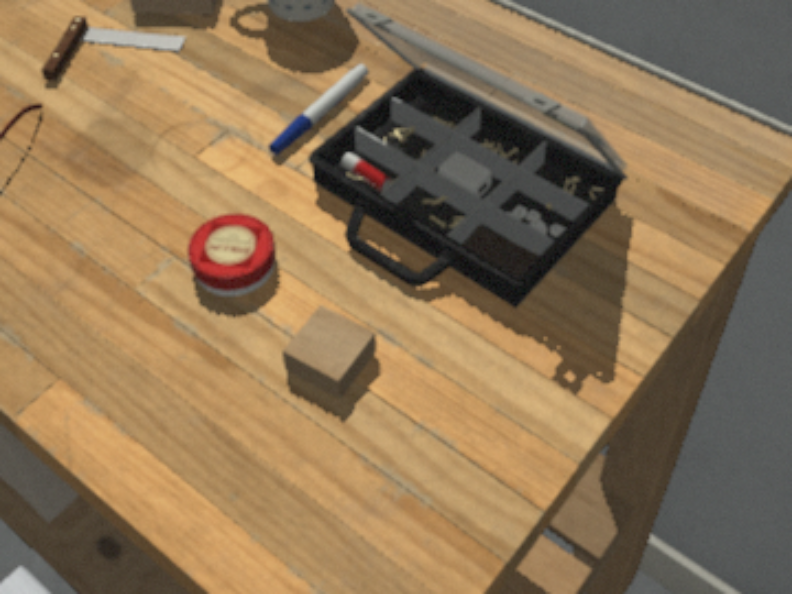

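```bash
cat >> h.py <<'E'
def onz(n,u,v,z):
    c=arm.camera_params(n);K=np.array(c['camera_matrix']);E=np.array(c['extrinsics'])
    Ei=np.linalg.inv(E); o=Ei[:3,3]; d=Ei[:3,:3]@np.linalg.inv(K)@[u,v,1]
    return o+d*(z-o[2])/d[2]
E
python3 - <<'E'
from h import *
t=lambda a,b:(60+a/2.1,60+b/1.85)
s=lambda a,b:(100+a/2.2,130+b/2.2)
print('top FL',onz('top',*t(343,280),31),'FR',onz('top',*t(587,283),31))
print('scene FL',onz('scene',*s(315,160),31),'FR',onz('scene',*s(522,290),31), 'BR',onz('scene',*s(622,180),31))
print('handle',onz('top',*t(465,318),20))
print('tin',onz('top',*t(357,387),25),'tin sc',onz('scene',*s(232,243),25))
for q in[(463,388),(520,381),(525,430),(475,437)]:print('blk',onz('top',*t(*q),25))
for q in[(288,155),(293,280)]:print('mk',onz('top',*t(*q),12))
d=np.load('pics/top0.npy')
for u,v in[(217,166),(349,168),(233,168),(333,170),(222,133),(340,135),(250,160),(320,160),(300,150)]:
    print(u,v,w('top',u,v,d[v,u]).round(1))
E
```

```text
top FL [519.90891064 237.73107452  31.        ] FR [515.34829302  17.14491906  31.        ]
scene FL [523.07742831 229.07585166  31.        ] FR [516.22944411  14.15708025  31.        ] BR [662.69436459  12.61772931  31.        ]
handle [481.03246708 127.68094147  20.        ]
tin [411.04505118 225.30191245  25.        ] tin sc [416.75976549 223.98807717  25.        ]
blk [409.19219501 130.46905372  25.        ]
blk [415.82095745  79.18848095  25.        ]
blk [366.4843404   75.62574244  25.        ]
blk [359.94126389 120.32730868  25.        ]
mk [656.97570578 291.45035875  12.        ]
mk [522.73758137 285.35997265  12.        ]
217 166 [578.5 237.4 155.8]
349 168 [574.1  20.1 155.9]
233 168 [572.2 210.3 168.1]
333 170 [603.1  24.5  11.4]
222 133 [681.3 243.5   3.5]
340 135 [676.6   7.3   2.7]
250 160 [587.8 183.2 157.8]
320 160 [588.1  67.6 154.6]
300 150 [614.4  97.7 120.3]
```

The lid's free edge is at about (578, 128, 156), so the lid angle is about 0.88. The organiser's front is at x≈518, its centre is at y≈127 and its yaw is about -0.02. The tin is at (411, 225) and the block at (388, 102). I'll go behind and above the lid with the jaws shut.

```bash
python3 -m creep '[[[420,-468,0],[0,0,0.29],-1],[[420,-468,0],[0,0,0.29],-1],[[420,-468,0],[0,0,0.29],-1],[[420,-468,0],[0,0,0.29],-1],[[420,-468,0],[0,0,0.29],-1],[[420,-468,0],[0,0,0.29],-1],[[420,-468,0],[0,0,0.29],-1],[[420,-468,0],[0,0,0.29],-1],[[420,-468,0],[0,0,0.29],-1],[[420,-468,0],[0,0,0.29],-1],[[420,-468,0],[0,0,0.29],-1],[[420,-468,0],[0,0,0.29],-1]]'
```

```text
clock: 1.1
position: [526.4, 220.9, 231.0]
ee_rot: [-0.495, 0.505, -0.505, 0.494]
contact_force: [0.7, 1.0, -0.2]
gripper_width: -0.2
```

```bash
python3 -m creep '[[[60,-70,0],[0,0,0],-1],[[60,-70,0],[0,0,0],-1],[[60,-70,0],[0,0,0],-1],[[60,-70,0],[0,0,0],-1],[[60,-70,0],[0,0,0],-1]]'
```

```text
clock: 1.52
position: [585.4, 152.2, 230.5]
ee_rot: [-0.495, 0.506, -0.506, 0.494]
contact_force: [0.1, -0.5, 0.1]
gripper_width: -0.0
```

```bash
python3 -m creep '[[[28,-25,0],[0,0,0],-1],[[28,-25,0],[0,0,0],-1],[[28,-25,-30],[0,0,0],-1],[[28,-25,-50],[0,0,0],-1],[[28,-25,-50],[0,0,0],-1]]'
python3 - <<'E'
from h import *
from scipy.spatial.transform import Rotation as R
print(R.from_quat(arm.read_state()['ee_rot']).as_matrix().round(3))
grab('scene','s1');grab('top','t1')
a=cv2.imread('pics/s1.png')[80:300,180:460];b=cv2.imread('pics/t1.png')[90:310,180:400]
cv2.imwrite('pics/c1.png',np.hstack([cv2.resize(a,None,fx=1.6,fy=1.6),cv2.resize(b,None,fx=1.6,fy=1.6)]))
E
```

```text
clock: 1.93
position: [610.0, 128.3, 176.5]
ee_rot: [-0.498, 0.507, -0.504, 0.492]
contact_force: [-1.6, -0.2, -0.3]
gripper_width: 0.0
[[-0.021 -0.009  1.   ]
 [-1.    -0.002 -0.021]
 [ 0.003 -1.    -0.009]]
```

View pics/c1.png

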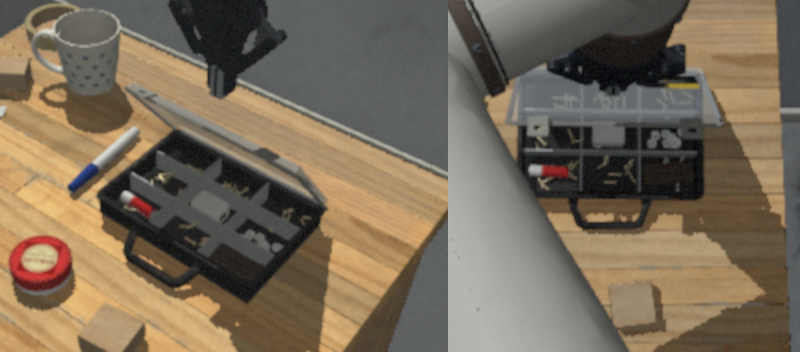

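The fingertips stand just behind the upper part of the lid, which is at crop (225, 90) on the left. Next I'll follow the lid's arc down.

```bash
python3 -m creep '[[[0,0,-26],[0,0,0],-1],[[-6,0,-28],[0,0,0],-1],[[-13,0,-30],[0,0,0],-1],[[-22,0,-38],[0,0,0],-1],[[-27,0,-42],[0,0,0],-1],[[-32,0,-47],[0,0,0],-1],[[-37,0,-52],[0,0,0],-1],[[-42,0,-57],[0,0,0],-1]]'
python3 - <<'E'
from h import *
grab('scene','s2');grab('top','t2')
a=cv2.imread('pics/s2.png')[80:300,180:460];b=cv2.imread('pics/t2.png')[90:310,180:400]
cv2.imwrite('pics/c2.png',np.hstack([cv2.resize(a,None,fx=1.6,fy=1.6),cv2.resize(b,None,fx=1.6,fy=1.6)]))
E
```

```text
clock: 2.7
position: [571.6, 128.1, 124.9]
ee_rot: [0.494, -0.505, 0.506, -0.495]
contact_force: [0.2, 0.6, 0.7]
gripper_width: 0.3
```

View pics/c2.png

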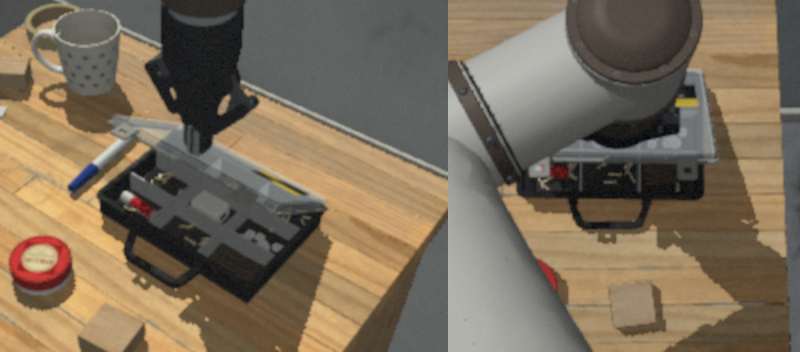

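The lid followed, to about 0.6 rad. I'll continue along the arc.

```bash
python3 -m creep '[[[-6,0,-9],[0,0,0],-1],[[-11,0,-17],[0,0,0],-1],[[-15,0,-23],[0,0,0],-1],[[-18,0,-29],[0,0,0],-1],[[-21,0,-36],[0,0,0],-1],[[-24,0,-42],[0,0,0],-1],[[-26,0,-48],[0,0,0],-1],[[-28,0,-55],[0,0,0],-1],[[-30,0,-62],[0,0,0],-1],[[-31,0,-68],[0,0,0],-1],[[-32,0,-73],[0,0,0],-1],[[-32,0,-76],[0,0,0],-1]]'
```

```text
clock: 3.8
position: [539.2, 127.6, 47.4]
ee_rot: [-0.495, 0.506, -0.505, 0.494]
contact_force: [-0.2, 0.0, -0.1]
gripper_width: -0.3
```

```bash
python3 -m creep '[[[0,0,-2],[0,0,0],-1],[[0,0,-4],[0,0,0],-1],[[0,0,-5],[0,0,0],-1],[[0,0,-5],[0,0,0],-1]]'
```

```text
clock: 4.13
position: [539.8, 127.7, 43.3]
ee_rot: [0.494, -0.505, 0.505, -0.495]
contact_force: [-0.7, -0.3, 1.0]
gripper_width: 0.2
```

```bash
python3 -m creep '[[[0,0,-2],[0,0,0],-1],[[0,0,-3],[0,0,0],-1],[[0,0,-4],[0,0,0],-1],[[0,0,-4],[0,0,0],-1],[[0,0,-4],[0,0,0],-1]]'
```

```text
clock: 4.55
position: [540.1, 127.9, 42.8]
ee_rot: [0.494, -0.505, 0.506, -0.495]
contact_force: [-6.4, -0.6, 19.9]
gripper_width: 0.0
```

It bottomed out at 42.8 mm with 20 N, so the lid is seated. I'll lift off and look.

```bash
python3 -m creep '[[[0,0,10],[0,0,0],-1],[[0,0,40],[0,0,0],-1],[[0,0,80],[0,0,0],-1],[[0,0,120],[0,0,0],-1],[[-60,0,140],[0,0,0],-1],[[-90,0,160],[0,0,0],-1],[[-130,0,180],[0,0,0],-1],[[-150,0,180],[0,0,0],-1],[[-150,0,180],[0,0,0],-1]]'
python3 - <<'E'
from h import *
grab('scene','s3');grab('top','t3')
a=cv2.imread('pics/s3.png')[130:330,180:400];b=cv2.imread('pics/t3.png')[110:310,180:380]
cv2.imwrite('pics/c3.png',np.hstack([cv2.resize(a,None,fx=1.8,fy=1.8),cv2.resize(b,None,fx=1.8,fy=1.8)]))
E
```

```text
clock: 5.3
position: [385.5, 126.9, 221.7]
ee_rot: [-0.493, 0.505, -0.505, 0.497]
contact_force: [0.2, -1.2, -1.2]
gripper_width: 0.0
```

View pics/c3.png

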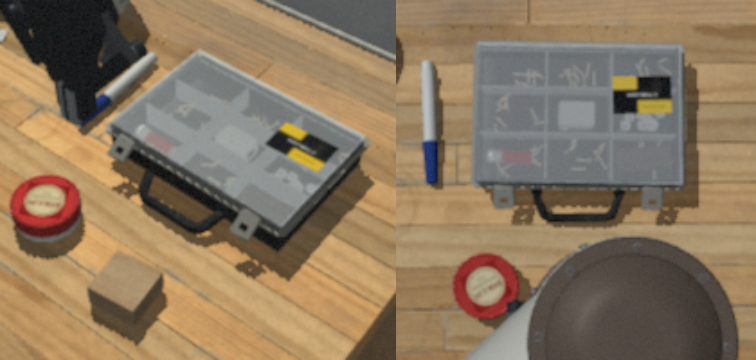

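The lid is level and both clips stand forward: left at crop (504, 196), right at (651, 197). I'll measure them.

Run:
```python
from h import *
t=lambda a,b:(180+(a-396)/1.8,110+b/1.8)
s=lambda a,b:(180+a/1.8,130+b/1.8)
d=np.load('pics/t3.npy')
for a,b in[(504,196),(651,197),(504,205),(651,207),(520,170),(640,172),(570,60)]:
    u,v=t(a,b);print(a,b,w('top',u,v,d[int(round(v)),int(round(u))]).round(1))
print('clip tips z32',[onz('top',*t(*q),32).round(1) for q in[(504,207),(651,209)]])
print('lid corners z43',[onz('top',*t(*q),43).round(1) for q in[(473,186),(684,186),(475,42),(683,44)]])
print('scene lid',[onz('scene',*s(*q),43).round(1) for q in[(110,128),(270,236),(366,140),(200,52)]])
print('scene clips z35',[onz('scene',*s(*q),35).round(1) for q in[(120,148),(243,225)]])
```

```text
504 196 [508.6 207.7   2.6]
651 197 [502.5  52.2  37. ]
504 205 [495.7 206.1  32.5]
651 207 [492.7  51.6  30.5]
520 170 [531.1 189.   42.4]
640 172 [527.8  64.1  45.3]
570 60 [647.2 135.8  47.4]
clip tips z32 [array([493.6, 206.2,  32. ]), array([490.4,  51.9,  32. ])]
lid corners z43 [array([514.6, 237.7,  43. ]), array([513.1,  18.3,  43. ]), array([668.4, 236.2,  43. ]), array([665.5,  15.2,  43. ])]
scene lid [array([515.5, 226.5,  43. ]), array([501.9,  19.9,  43. ]), array([661.2,  12.5,  43. ]), array([666.8, 226.5,  43. ])]
scene clips z35 [array([506. , 205.2,  35. ]), array([502.4,  49.9,  35. ])]
```

```bash
python3 -m creep '[[[30,-30,0],[0,0,0],-1],[[60,-55,-20],[0,0,0],-1],[[90,-80,-40],[0,0,0],-1],[[104,-81,-70],[0,0,0],-1],[[104,-81,-110],[0,0,0],-1],[[104,-81,-140],[0,0,0],-1],[[104,-81,-160],[0,0,0],-1],[[104,-81,-160],[0,0,0],-1],[[104,-81,-160],[0,0,0],-1]]'
python3 - <<'E'
from h import *
grab('scene','s4')
a=cv2.imread('pics/s4.png')[130:330,180:400]
cv2.imwrite('pics/c4.png',cv2.resize(a,None,fx=2.5,fy=2.5))
E
```

```text
clock: 6.15
position: [494.0, 46.1, 57.9]
ee_rot: [-0.496, 0.506, -0.505, 0.493]
contact_force: [-0.1, 0.6, 0.5]
gripper_width: -0.4
```

View pics/c4.png

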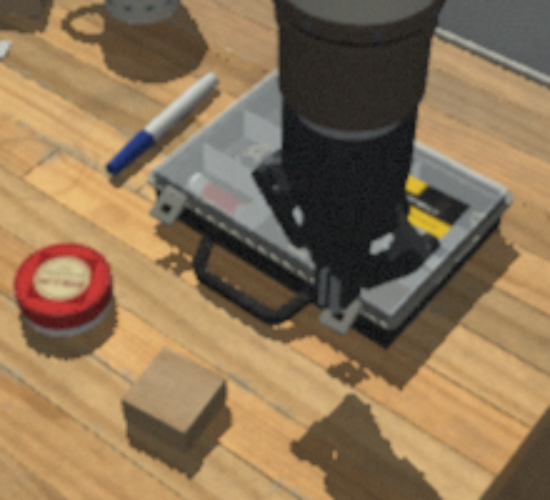

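The tips hover over the right clip (crop 340, 318). I'll shift 6 mm forward, descend, then press in.

```bash
python3 -m creep '[[[-6,0,0],[0,0,0],-1],[[-6,0,-6],[0,0,0],-1],[[-6,0,-13],[0,0,0],-1],[[-6,0,-20],[0,0,0],-1],[[-6,0,-27],[0,0,0],-1],[[-6,0,-34],[0,0,0],-1],[[-6,0,-40],[0,0,0],-1],[[-6,0,-44],[0,0,0],-1],[[-6,0,-44],[0,0,0],-1]]'
```

```text
clock: 6.95
position: [486.8, 46.4, 14.0]
ee_rot: [-0.495, 0.506, -0.505, 0.494]
contact_force: [0.4, -0.3, 0.5]
gripper_width: -0.1
```

```bash
python3 -m creep '[[[2,0,0],[0,0,0],-1],[[4,0,0],[0,0,0],-1],[[6,0,0],[0,0,0],-1],[[8,0,0],[0,0,0],-1],[[9,0,0],[0,0,0],-1],[[10,0,0],[0,0,0],-1],[[10,0,0],[0,0,0],-1]]'
```

```text
clock: 7.53
position: [498.7, 46.9, 15.7]
ee_rot: [0.494, -0.505, 0.506, -0.495]
contact_force: [0.2, -0.3, -1.0]
gripper_width: -0.2
```

```bash
python3 -m creep '[[[1,0,0],[0,0,0],-1],[[2,0,0],[0,0,0],-1],[[3,0,0],[0,0,0],-1],[[3,0,0],[0,0,0],-1],[[3,0,0],[0,0,0],-1]]'
python3 - <<'E'
from h import *
grab('scene','s5')
a=cv2.imread('pics/s5.png')[130:330,180:400]
cv2.imwrite('pics/c5.png',cv2.resize(a,None,fx=2.5,fy=2.5))
E
```

```text
clock: 7.95
position: [501.4, 47.0, 15.6]
ee_rot: [0.494, -0.505, 0.506, -0.495]
contact_force: [-0.3, 0.1, 0.5]
gripper_width: -0.0
```

View pics/c5.png

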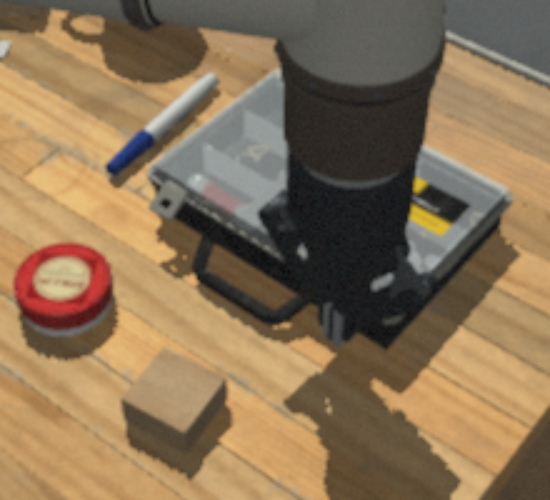

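```bash
python3 -m creep '[[[1,0,0],[0,0,0],-1],[[2,0,0],[0,0,0],-1],[[2,0,0],[0,0,0],-1],[[2,0,0],[0,0,0],-1]]';python3 -m creep '[[[1,0,0],[0,0,0],-1],[[2,0,0],[0,0,0],-1],[[2,0,0],[0,0,0],-1],[[2,0,0],[0,0,0],-1]]'
```

```text
clock: 8.33
position: [501.7, 46.7, 15.0]
ee_rot: [-0.495, 0.506, -0.505, 0.494]
contact_force: [-4.6, 3.0, -0.4]
gripper_width: -0.0
clock: 8.67
position: [502.4, 46.2, 14.6]
ee_rot: [-0.496, 0.506, -0.505, 0.493]
contact_force: [-5.5, 3.4, -0.3]
gripper_width: 0.1
```

```bash
python3 -m creep '[[[1,0,0],[0,0,0],-1],[[2,0,0],[0,0,0],-1],[[2,0,0],[0,0,0],-1],[[2,0,0],[0,0,0],-1]]';python3 -m creep '[[[-8,0,0],[0,0,0],-1],[[-20,0,0],[0,0,0],-1],[[-25,0,20],[0,0,0],-1],[[-25,0,60],[0,0,0],-1],[[-25,20,100],[0,0,0],-1],[[-25,50,130],[0,0,0],-1],[[-25,90,130],[0,0,0],-1],[[-60,120,140],[0,0,0],-1],[[-80,150,140],[0,0,0],-1],[[-80,160,140],[0,0,0],-1],[[-80,160,140],[0,0,0],-1]]'
python3 - <<'E'
from h import *
grab('scene','s6');grab('top','t6')
a=cv2.imread('pics/s6.png')[130:330,180:400];b=cv2.imread('pics/t6.png')[110:310,180:380]
cv2.imwrite('pics/c6.png',np.hstack([cv2.resize(a,None,fx=1.8,fy=1.8),cv2.resize(b,None,fx=1.8,fy=1.8)]))
E
```

```text
clock: 9.0
position: [503.4, 45.6, 14.2]
ee_rot: [-0.497, 0.507, -0.505, 0.492]
contact_force: [-6.7, 0.9, -0.1]
gripper_width: -0.2
clock: 9.92
position: [427.1, 209.8, 156.6]
ee_rot: [0.494, -0.504, 0.504, -0.498]
contact_force: [0.6, -0.5, 0.1]
gripper_width: -0.0
```

View pics/c6.png

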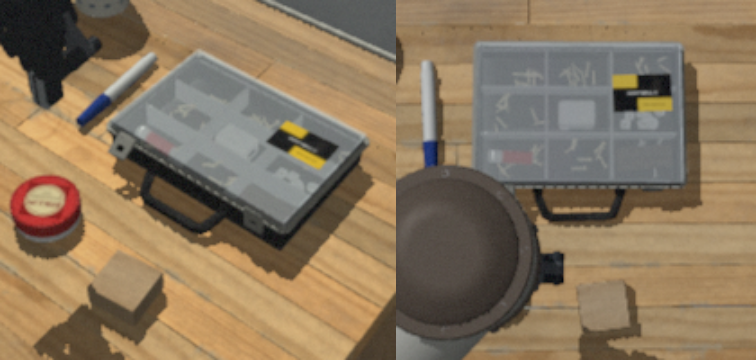

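The right clip lies down (crop 255, 220), and the organiser and bystanders are unmoved. Now the left clip.

```bash
python3 -m creep '[[[30,2,0],[0,0,0],-1],[[64,2,-20],[0,0,0],-1],[[64,2,-60],[0,0,0],-1],[[64,2,-95],[0,0,0],-1],[[64,2,-95],[0,0,0],-1],[[64,2,-95],[0,0,0],-1]]'
```

```text
clock: 10.52
position: [490.6, 206.6, 58.9]
ee_rot: [0.496, -0.506, 0.506, -0.492]
contact_force: [0.6, 0.1, 0.5]
gripper_width: -0.4
```

```bash
python3 -m creep '[[[0,4,0],[0,0,0],-1],[[0,4,-6],[0,0,0],-1],[[0,4,-13],[0,0,0],-1],[[0,4,-20],[0,0,0],-1],[[0,4,-27],[0,0,0],-1],[[0,4,-34],[0,0,0],-1],[[0,4,-40],[0,0,0],-1],[[0,4,-44],[0,0,0],-1],[[0,4,-44],[0,0,0],-1]]'; python3 -m creep '[[[2,0,0],[0,0,0],-1],[[4,0,0],[0,0,0],-1],[[6,0,0],[0,0,0],-1],[[8,0,0],[0,0,0],-1],[[10,0,0],[0,0,0],-1],[[10,0,0],[0,0,0],-1]]'
```

```text
clock: 11.27
position: [489.8, 212.2, 15.0]
ee_rot: [-0.495, 0.506, -0.505, 0.494]
contact_force: [-0.6, 0.4, 0.6]
gripper_width: -0.0
clock: 11.77
position: [501.4, 212.7, 16.4]
ee_rot: [0.494, -0.505, 0.506, -0.495]
contact_force: [-1.1, -0.4, -0.4]
gripper_width: 0.1
```

```bash
python3 -m creep '[[[2,0,0],[0,0,0],-1],[[3,0,0],[0,0,0],-1],[[3,0,0],[0,0,0],-1],[[3,0,0],[0,0,0],-1]]';python3 -m creep '[[[1,0,0],[0,0,0],-1],[[2,0,0],[0,0,0],-1],[[2,0,0],[0,0,0],-1],[[2,0,0],[0,0,0],-1]]'
```

```text
clock: 12.1
position: [504.4, 213.1, 16.7]
ee_rot: [0.494, -0.505, 0.506, -0.495]
contact_force: [-0.0, 0.1, -0.1]
gripper_width: 0.1
clock: 12.43
position: [504.7, 212.9, 16.1]
ee_rot: [-0.495, 0.506, -0.505, 0.494]
contact_force: [-4.6, 2.5, 0.7]
gripper_width: -0.1
```

```bash
python3 -m creep '[[[1,0,0],[0,0,0],-1],[[2,0,0],[0,0,0],-1],[[3,0,0],[0,0,0],-1],[[3,0,0],[0,0,0],-1]]';python3 -m creep '[[[-8,0,0],[0,0,0],-1],[[-20,0,0],[0,0,0],-1],[[-25,0,20],[0,0,0],-1],[[-25,0,60],[0,0,0],-1],[[-25,0,100],[0,0,0],-1],[[-50,30,140],[0,0,0],-1],[[-75,60,170],[0,0,0],-1],[[-100,100,180],[0,0,0],-1],[[-120,140,180],[0,0,0],-1],[[-140,170,180],[0,0,0],-1],[[-140,170,180],[0,0,0],-1]]'
python3 - <<'E'
from h import *
grab('scene','s7');grab('top','t7')
a=cv2.imread('pics/s7.png')[130:330,180:400];b=cv2.imread('pics/t7.png')[110:310,180:380]
cv2.imwrite('pics/c7.png',np.hstack([cv2.resize(a,None,fx=1.8,fy=1.8),cv2.resize(b,None,fx=1.8,fy=1.8)]))
a=cv2.imread('pics/s7.png')[185:285,230:380]
cv2.imwrite('pics/c7z.png',cv2.resize(a,None,fx=5,fy=5,interpolation=cv2.INTER_CUBIC))
E
```

```text
clock: 12.77
position: [506.1, 212.8, 15.4]
ee_rot: [-0.496, 0.506, -0.505, 0.493]
contact_force: [-8.0, 4.9, -1.0]
gripper_width: 0.1
clock: 13.68
position: [367.6, 386.5, 198.3]
ee_rot: [-0.493, 0.505, -0.504, 0.497]
contact_force: [0.2, 0.7, -0.1]
gripper_width: -0.1
```

View pics/c7.png

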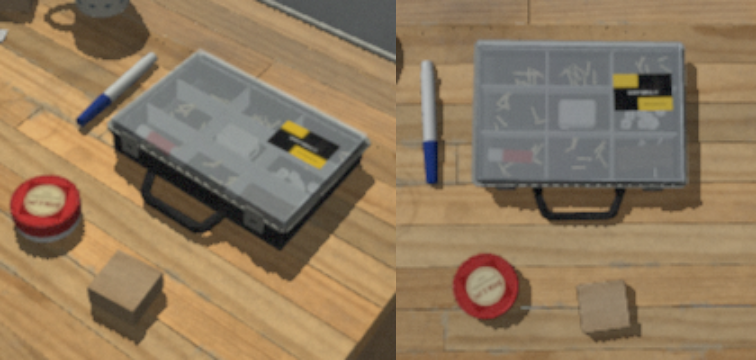

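View pics/c7z.png

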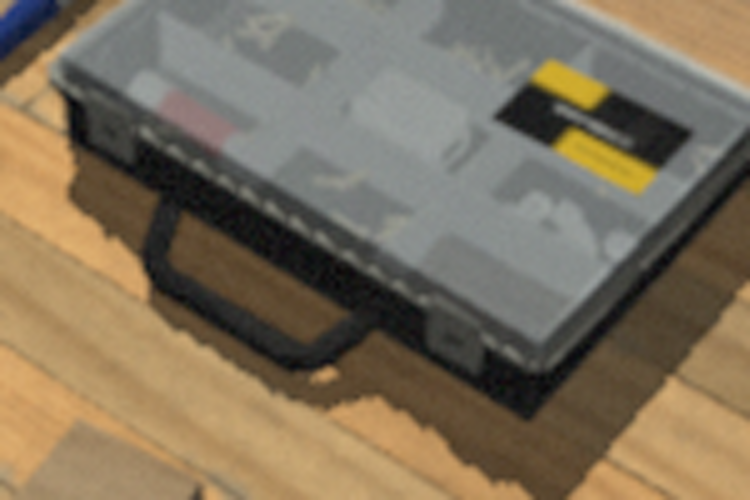

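Both clips look flat: left at zoom (110, 135), right at (455, 340). As a check I'll project the clip outlines at several angles. The lid corners will correct for the calibration offset.

Run:
```python
from h import *
# fit organiser planar pose in the scene view from lid corners, z=43
import scipy.optimize as so
q=np.array([[50,75],[540,370],[750,140]])/5+[230,185]
L=np.array([[-59,108.5],[-59,-108.5],[91,-108.5]])
def W(p,l): 
    c,s=np.cos(p[2]),np.sin(p[2]); return np.array([p[0]+c*l[0]-s*l[1],p[1]+s*l[0]+c*l[1],l[2]])
r=so.least_squares(lambda p:np.concatenate([proj('scene',W(p,[*l,43]))-x for l,x in zip(L,q)]),[575,127,-.02])
print(r.x,r.fun)
img=cv2.imread('pics/s7.png')[185:285,230:380]; img=cv2.resize(img,None,fx=5,fy=5,interpolation=cv2.INTER_CUBIC)
for a,col in((0,(0,255,0)),(.15,(0,255,255)),(.4,(0,0,255))):
  for y in(78,-78):
    # tip relative hinge at 0: (-3,-25)
    x,z=-3*np.cos(a)-25*np.sin(a),-25*np.cos(a)+3*np.sin(a)
    P=[proj('scene',W(r.x,[-61+x,y+k,39+z])) for k in(-11,11)]
    P=[tuple(((p-[230,185])*5).astype(int).tolist()) for p in P]
    cv2.line(img,*P,col,1); print(a,y,P)
cv2.imwrite('pics/c7o.png',img)
```

```text
[ 5.69723639e+02  1.20278290e+02 -2.51243972e-02] [-1.14461053  0.82572409 -2.51792454  1.73846154  3.87081409 -3.48908508]
0 78 [(122, 192), (78, 164)]
0 -78 [(465, 411), (413, 378)]
0.15 78 [(115, 197), (71, 169)]
0.15 -78 [(458, 416), (406, 383)]
0.4 78 [(104, 202), (60, 173)]
0.4 -78 [(448, 423), (396, 389)]
```

View pics/c7o.png

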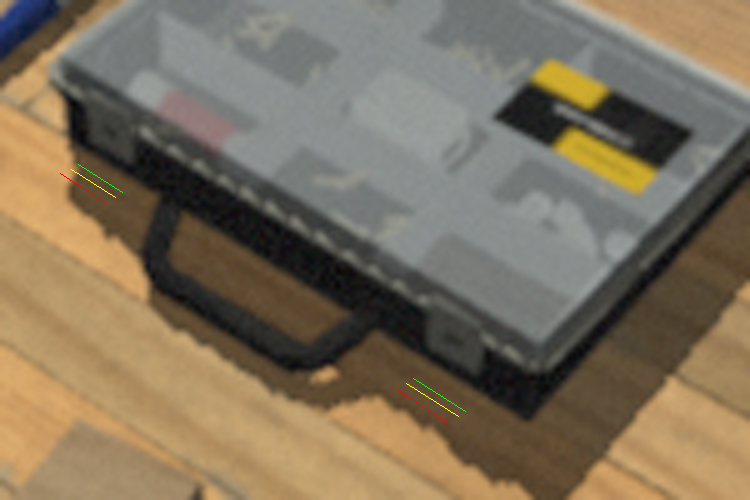

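The projection from misread corners isn't trustworthy, so I'll use depth on the clip plates instead.

Run:
```python
from h import *
for k in range(4): grab('scene',f'f{k}')
d=np.median([np.load(f'pics/f{k}.npy') for k in range(4)],0)
for name,(a0,a1,b0,b1) in{'L':(85,140,100,165),'R':(420,490,315,380)}.items():
    for v in range(185+b0//5,185+b1//5+1):
        print(name,v,[tuple(w('scene',u,v,d[v,u]).round(0).astype(int).tolist()) for u in range(230+a0//5,230+a1//5+1,2)])
im=cv2.imread('pics/f0.png')
c=[cv2.resize(im[y:y+30,x:x+40],(400,300),interpolation=cv2.INTER_CUBIC) for x,y in((235,195),(305,240))]
cv2.imwrite('pics/c8.png',np.clip(np.hstack(c).astype(float)*2,0,255).astype('uint8'))
```

```text
L 205 [(517, 214, 39), (517, 209, 43), (518, 205, 44), (524, 205, 40), (524, 200, 42), (525, 196, 45)]
L 206 [(518, 214, 36), (517, 209, 40), (518, 205, 42), (519, 200, 44), (523, 200, 41), (524, 195, 43)]
L 207 [(516, 213, 35), (518, 210, 35), (517, 204, 40), (517, 199, 44), (519, 196, 44), (524, 196, 40)]
L 208 [(517, 215, 31), (518, 210, 34), (518, 205, 37), (517, 199, 41), (517, 194, 44), (523, 195, 39)]
L 209 [(517, 215, 28), (517, 210, 31), (517, 204, 35), (517, 199, 38), (518, 195, 40), (521, 193, 38)]
L 210 [(517, 215, 25), (517, 210, 29), (525, 212, 21), (517, 199, 36), (518, 196, 37), (519, 192, 39)]
L 211 [(517, 215, 23), (517, 210, 26), (520, 208, 25), (517, 200, 32), (518, 196, 34), (518, 190, 38)]
L 212 [(525, 223, 8), (517, 210, 24), (518, 206, 25), (518, 200, 29), (517, 195, 33), (520, 192, 32)]
L 213 [(525, 223, 5), (517, 210, 21), (516, 204, 25), (517, 200, 27), (518, 195, 30), (520, 192, 30)]
L 214 [(525, 223, 3), (525, 218, 6), (517, 206, 20), (516, 200, 25), (517, 195, 27), (525, 197, 20)]
L 215 [(525, 223, 0), (525, 218, 3), (525, 213, 7), (517, 200, 22), (516, 
[... 1368 characters left out ...]
 (523, 56, 7), (514, 47, 23), (514, 43, 25), (514, 39, 28), (522, 40, 20), (518, 34, 29)]
R 257 [(521, 63, 0), (522, 60, 2), (522, 56, 5), (523, 52, 7), (515, 44, 22), (515, 40, 25), (523, 41, 16), (522, 36, 21)]
R 258 [(520, 62, -1), (522, 60, 0), (522, 56, 2), (522, 52, 5), (523, 48, 8), (515, 39, 23), (522, 40, 15), (523, 36, 17)]
R 259 [(518, 61, 0), (519, 58, 1), (521, 55, 1), (522, 51, 3), (523, 48, 5), (522, 44, 9), (522, 40, 12), (522, 35, 16)]
R 260 [(516, 60, 0), (519, 57, -1), (520, 54, -1), (522, 51, 0), (522, 47, 3), (522, 43, 6), (523, 40, 9), (523, 36, 12)]
R 261 [(514, 58, 0), (516, 55, 0), (518, 53, 0), (521, 51, -1), (523, 48, -1), (523, 43, 3), (522, 39, 7), (522, 35, 10)]
```

View pics/c8.png

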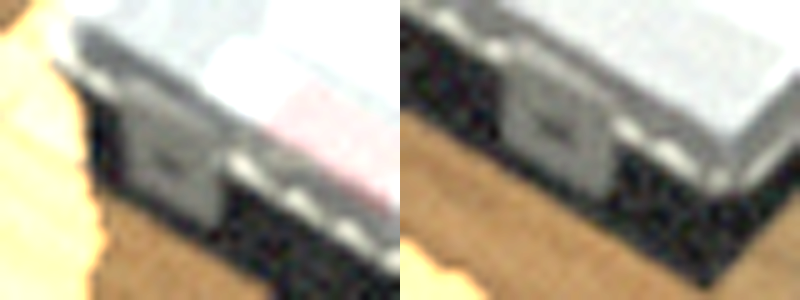

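The depth shows both clip plates vertical: x is constant at 517 on the left and 515 on the right, from z=44 down to z≈20. The lid is flush at 43–45 mm. The arm is well clear, so I'll hand in.

Run:
```python
from bench import arm
print(arm.read_state()['contact_force'],arm.read_state()['position']); arm.job_done()
```

```text
[0.4430373  0.59879027 0.26485731] [369.06537209 382.06004283 196.36708825]
the job is handed in; nothing more can be done
```

The organiser is shut and the job is handed in, with about 14 s of the 56 s used. With the jaws shut, I pushed the lid down along its arc until it seated, then folded the right and left clips down and pressed each one in.

- **Lid:** it bottomed out at about 20 N and 43 mm. Depth readings along its front edge show it level at 43–45 mm.
- **Clips:** I pressed them in with about 7 N (right) and 9 N (left). Depth readings show both plates vertical within about 1–2 mm over their length.
- **Organiser and bystanders:** the organiser shifted only about 2 mm. The tin, marker and block look unmoved in the final pictures.
- **Arm:** at hand-in it was well clear, about 150 mm up, with no contact force.

One check failed: I tried to confirm the clip angles by projecting their outlines onto the scene picture. The result was several pixels off because I had read the lid corners badly, so I dropped it and used the depth readings instead.

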